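# Bridge a ground bar across two V-blocks

## Task

Get the steel bar ready for checking its straightness: stand the plain V-block in line with the clamped one, at the bar's shorter overhang, with about 80 mm of gap between the two, then slide the bar along under the clamp until it rests in both vees, about evenly over the two, with its middle free over the gap. Leave the clamped V-block and the other things on the mat where they are, and everything at rest.

Things in the scene. Friction and masses are not known exactly. Their poses are not given: they have to be found in the camera images.
- clamped_block: Ground steel V-block 50 (x) x 45 (y) x 45 (z) mm, 0.85 kg, loose on the 3 mm mat (mat top z = 3 mm). Its 90 degree vee runs along x, open at top and ends, 34 mm wide, 17 deep; a 20 mm bar lies in it with its axis 42 mm above the underside. Origin: centre of underside; z up; +x points to the bar's shorter overhang, within 0.4 rad of world +y. Carries a stirrup clamp.
- clamp_screw (a point): Top of the thumbscrew of the dark U-shaped stirrup clamp fixed over the clamped block, 88 mm above the block's underside, at its x = +8 mm. The arch is 12 mm wide along x, its arms reach y = +-28 mm. The screw is backed off about 3 mm from the bar: the bar slides lengthwise under it but cannot be lifted out.
- plain_block: The matching V-block without a clamp: same steel, size (50 x, 45 y, 45 z mm) and vee along its x, about 0.65 kg, loose on the mat in one of three places round the work, yaw within 0.6 rad of 0. The same when turned half a turn. Origin: centre of underside, z up. Two blocks in line with 80 mm of gap have origins 130 mm apart.
- bar: Ground steel bar, 20 mm diameter, 200 mm long over its crowned ends, about 0.45 kg, lying in the clamped block's vee under the loose clamp; at the start 55 to 63 mm stick out at the block's +x end, 87 to 95 mm at the other. Origin: its middle, on the axis; x along the bar, as the clamped block's x; it may roll about x. Its ends can be pushed.
- spare_clamp: The plain block's own stirrup clamp, not needed now, lying flat on the mat: dark steel U 56 mm wide with thumbscrew, about 75 mm long and 17 mm high. Origin: under the middle of its length. Leave it.
- resin_grip: Pale cast-resin pistol-grip handle with a trigger hook, lying flat on the mat, about 115 x 85 x 16 mm. Origin: near its middle, at the underside. Leave it.
- dial_stand: Dial indicator on a magnetic-base stand, right of the work: block 50 x 60 x 55 mm with a post 205 mm high and a dial on an arm out to 100 mm in its +x. Origin: centre of the underside of its base. Leave it.

How it is judged:
On the way:
1. the plain block stands in line with the clamped one, with the gap between them, and is let go (x of plain_block in the frame of clamped_block between 0.115 and 0.145 m and y of plain_block in the frame of clamped_block between -0.007 and 0.007 m and angle between the x axis of plain_block and the x axis of clamped_block, either way round below 0.1 rad and angle between plain_block's own z axis and vertical below 0.05 rad and contact force between the fingers and plain_block below 0.1 N), for 0.2 s.
At the end, for the whole second after the job is handed in: Plain block upright at the clamped block's +x side, gap 65 to 95 mm, at most 7 mm out of line and 0.1 rad out of parallel; bar level within 0.04 rad, borne in both vees, axis 38 to 46 mm above each underside, its middle at most 82 mm from each block's origin; all at rest (x of plain_block in the frame of clamped_block between 0.115 and 0.145 m and y of plain_block in the frame of clamped_block between -0.007 and 0.007 m and angle between the x axis of plain_block and the x axis of clamped_block, either way round below 0.1 rad and angle between each of plain_block, clamped_block's own z axis and vertical below 0.05 rad and horizontal distance between bar and clamped_block below 0.082 m and horizontal distance between bar and plain_block below 0.082 m and z of bar in the frame of clamped_block between 0.038 and 0.046 m and z of bar in the frame of plain_block between 0.038 and 0.046 m and angle between bar's own x axis and vertical between 1.53 and 1.61 rad and contact force between bar and clamped_block above 0.5 N and contact force between bar and plain_block above 0.5 N and linear speed of each of bar, plain_block below 0.01 m/s); the robot touches nothing.
It fails at once if the clamped block is shifted by more than 20 mm (distance of clamped_block from where it was at the start of the episode above 0.02 m).
It fails at once if the spare clamp is moved by more than 30 mm (distance of spare_clamp from where it was at the start of the episode above 0.03 m).
It fails at once if the resin grip is moved by more than 30 mm (distance of resin_grip from where it was at the start of the episode above 0.03 m).
It fails at once if the dial stand is moved by more than 30 mm (distance of dial_stand from where it was at the start of the episode above 0.03 m).
It also fails if it takes over 54 s, if anything falls off the work surface, if the arm or the gripper's body presses on something with over 40 N, if the wrist force passes 120 N, or if a joint passes its speed limit or range.

## Robot

A 6-joint arm with a two-finger parallel gripper is mounted at the origin on the work surface. World frame = base frame: x ahead of the robot, y to its left, z up, the work surface at z = 0. Lengths are in m, angles in rad, forces in N, time in s.
With the tool pointing down it reaches from about 0.35 to 0.875 m from the base axis. Payload 4.2 kg.
Tool frame: the origin (TCP) lies at the very end of the fingers, on their centre line; the grasp point (between the pads) lies 19 mm behind it; z points along the fingers, y is the line along which they close (so a half turn about z gives the same grasp; the last joint's range is limited). The gripper opens to 87 mm and grips with 3 to 60 N. Pads are 19 mm wide; open, the fingers measure 117 mm over their backs; the gripper's body (75 mm by 190 mm) begins 51 mm behind the grasp point.
Start: joints at [-0.912, 0.385, 0.008, 0, -1.194, -0.259], TCP at [0.243, -0.576, 0.223] pointing down, gripper open.
Joint ranges: [-3.14, 3.14], [-1.21, 2.06], [-1.07, 1.41], [-3.16, 2.05], [-2.99, -0.16], [-3.1, 3.1]. Speed limits (rad/s): [2.79, 2.79, 3.14, 3.14, 3.14, 3.14].

## Interface

Orientations are given as a unit quaternion [x, y, z, w].
In Python, from rig import ctrl, imaging gives the robot as it stands (ctrl), with the cameras (imaging).
- The arm moves only by the tool move_tool, called after "Request:" by a JSON object that holds its "fn" and its "kwargs". Schema: {"type":"object","properties":{"steps":{"type":"array","items":{"type":"array","items":{"type":"array","items":{"type":"number"},"minItems":6,"maxItems":6},"minItems":1,"maxItems":20},"minItems":1,"maxItems":1},"aperture":{"type":"number"},"clamp_n":{"type":"number"},"only":{"type":"string"},"quiet":{"type":"boolean"},"lines":{"type":"string"}},"required":["steps"],"additionalProperties":false}. steps is a list that holds a single list of rows (three levels of brackets), with 1 to 20 rows, each of 6 numbers: dx, dy, dz in normalised numbers (1 is 800 mm), then a rotation vector rx, ry, rz in fractions of the full range, 1 being pi rad; each row shifts and turns the commanded pose from where the row before left it, along the tool's axes as they then stand; what a row does not reach is not made up. A row lasts 1/10 s, in which the tool goes at most 0.05 m and 0.15 rad, less where a joint would pass 70% of its speed; a pose out of reach is approached as far as the arm can. aperture is the finger opening in m, set as the call begins (left out keeps the last). The fingers move at their own pace and stop on an object; clamp_n is the grip in N (left out, the last holds). Time passes only in rows, so rows that do not move let the fingers close. The tool returns the time, the measured TCP pose, the force, the opening and the grip force at its end. only (a regular expression) keeps the lines of the reply that match it, lines (a string "A,B") keeps lines A to B, and quiet returns only ok. Shift and turn numbers lie between -1 and 1, and a call with a number outside is refused. Input that does not fit is refused with a message, and nothing moves.
- ctrl.get_obs(): the state, without advancing time (a new reading comes with each control period).
- imaging.get_image(name): name is "scene" or "side" or "wrist"; returns the picture (400x640x3 uint8, red, green, blue); there is no depth.
- imaging.calibration(name): a dict with "K" (3x3 intrinsics, pixels), "position" and "orientation" of the camera in the world; the wrist camera has in their place "tool_from_camera" (4x4, takes a point from camera to tool coordinates, whose origin is the TCP and whose axes are the flange's). Camera axes: x right, y down, z forward; pixel columns grow to the right and rows downward; lengths in m; the calibration is good to about 2 mm. A picture is of the moment at which its call begins: read the wrist's pose just before it. calibration takes no time and is no camera call.
- ctrl.job_done(): hands the job in; it is judged then, once.
The state is a dict: "time_s": time; "joint_positions": joint angles; "qd": joint speeds; "tau": joint torques, N m; "eef_pos": TCP position; "tcp_rot": TCP orientation; "ft_force": force on the tool from outside, world axes, zero at the start; "torque": the same for the moment, N m; "grip_width": finger opening in m; "grasp_force": force on a finger pad.
Only numpy, scipy, OpenCV 4.12 (cv2) and the standard library are available. Lean on these libraries where they do the work, as an engineer would, in place of code of your own. Each camera call takes 0.05 s, during which the arm holds its last target. There are 200 camera calls.

## Working session

There is one attempt and no reset: what is moved stays moved. The work goes in short steps, Python scripts to look and compute and a tool call to move; the robot and the scene stay as the last step left them, time stands still between calls to the robot, and variables do not carry over. Pictures are saved under pics/ and viewed, at most 10 in all, crops included, and the job is handed in when it is done.

```bash
ls; mkdir -p pics
```

Run:
```python
from rig import ctrl, imaging
import cv2,numpy as np
np.set_printoptions(precision=4,suppress=True)
for n in ["scene","side","wrist"]:
    im=imaging.get_image(n); cv2.imwrite(f"pics/{n}0.png",im[:,:,::-1])
    print(n,imaging.calibration(n))
print(ctrl.get_obs())
```

```text
pics
rig.py
scene {'K': array([[499.7334,   0.    , 322.6449],
       [  0.    , 499.7334, 197.5633],
       [  0.    ,   0.    ,   1.    ]]), 'position': array([ 1.3514, -0.645 ,  0.8976]), 'orientation': array([ 0.8062,  0.4119, -0.1856, -0.3819])}
side {'K': array([[418.2176,   0.    , 316.2627],
       [  0.    , 418.2176, 193.417 ],
       [  0.    ,   0.    ,   1.    ]]), 'position': array([0.4759, 0.7417, 0.6255]), 'orientation': array([-0.0375,  0.8824, -0.4681,  0.0274])}
wrist {'K': array([[347.6217,   0.    , 316.2564],
       [  0.    , 347.6217, 199.4077],
       [  0.    ,   0.    ,   1.    ]]), 'tool_from_camera': array([[-0.0011, -0.9603, -0.279 ,  0.0773],
       [ 1.    , -0.0013,  0.0006,  0.    ],
       [-0.0009, -0.279 ,  0.9603, -0.1619],
       [ 0.    ,  0.    ,  0.    ,  1.    ]])}
{'time_s': 0.15, 'joint_positions': array([-0.9124,  0.3854,  0.007 , -0.0003, -1.194 , -0.2586]), 'qd': array([ 0.0001, -0.0035,  0.0025,  0.0008,  0.0009,  0.0005]), 'tau': array([  0.0001, -39.1052,  18.7589,   4.2224,   0.0124,  -0.0001]), 'eef_pos': array([ 0.2431, -0.5753,  0.2217]), 'tcp_rot': array([-0.1985,  0.9801,  0.0008, -0.0002]), 'ft_force': array([ 0.615 ,  0.4423, -0.0111]), 'torque': array([ 0.0268,  0.0068, -0.0324]), 'grasp_force': 0.0, 'grip_width': 0.0869898880164189}
```

View pics/scene0.png

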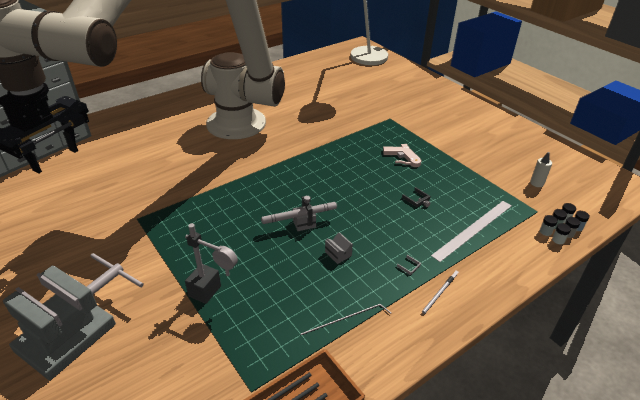

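View pics/side0.png

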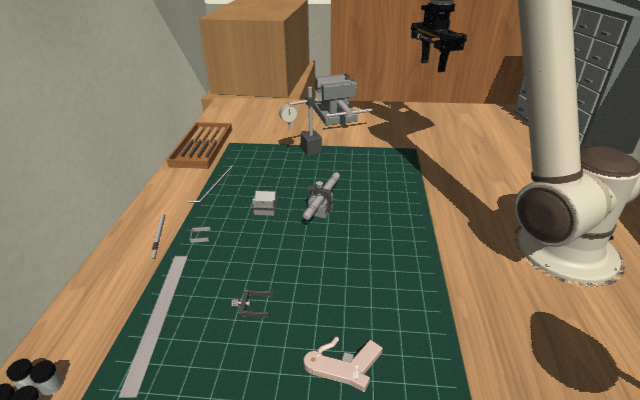

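Scene view: clamped block at about (305,218) with the bar from (263,219) to (336,207), plain block at (339,250), dial stand at (203,275), spare clamp at (417,198), grip at (403,155). Side view: bar near end (308,215), far end (337,177), plain block top (264,198).

Create h.py:
```python
from rig import ctrl, imaging
import cv2,numpy as np
from scipy.spatial.transform import Rotation as R
np.set_printoptions(precision=4,suppress=True)
def cam(n,o=None):
    c=imaging.calibration(n)
    if n!="wrist": return c["K"],np.array(c["position"]),R.from_quat(c["orientation"]).as_matrix()
    o=o or ctrl.get_obs(); T=np.array(c["tool_from_camera"]); A=R.from_quat(o["tcp_rot"]).as_matrix()
    return c["K"],A@T[:3,3]+o["eef_pos"],A@T[:3,:3]
def ray(C,uv):
    K,p,A=C; d=A@np.linalg.inv(K)@[uv[0],uv[1],1]; return p,d
def onz(C,uv,z):
    p,d=ray(C,uv); return p+d*(z-p[2])/d[2]
def proj(C,P):
    K,p,A=C; q=K@A.T@(np.array(P)-p); return q[:2]/q[2]
def tool(v):  # world vector -> tool axes
    return R.from_quat(ctrl.get_obs()["tcp_rot"]).as_matrix().T@np.array(v)
```

Run:
```python
from h import *
S=cam("scene");D=cam("side")
print("bar S",onz(S,(263,219),.045),onz(S,(336,207),.045))
print("bar D",onz(D,(308,215),.045),onz(D,(337,177),.045))
print("plain",onz(S,(339,242),.048),onz(D,(264,197),.048))
print("stand",onz(S,(203,285),.03),"spare",onz(S,(417,198),.01),"grip",onz(D,(345,365),.01), onz(S,(228,258),.15))
print(R.from_quat(ctrl.get_obs()["tcp_rot"]).as_matrix())
```

```text
bar S [ 0.5139 -0.2013  0.045 ] [ 0.5838 -0.022   0.045 ]
bar D [ 0.5732 -0.0225  0.045 ] [ 0.5151 -0.1928  0.045 ]
plain [ 0.6928 -0.0966  0.048 ] [ 0.6878 -0.083   0.048 ]
stand [ 0.6102 -0.4158  0.03  ] spare [0.6523 0.2115 0.01  ] grip [0.4748 0.331  0.01  ] [ 0.6774 -0.3749  0.15  ]
[[-0.9212 -0.3891 -0.0007]
 [-0.3891  0.9212  0.0014]
 [ 0.0001  0.0016 -1.    ]]
```

Careful with the scale: shifts go in shares of 800 mm and turns go in shares of pi rad. That gives: -0.038 m is -0.0475, 0.025 m is 0.0313.

Request:
{"fn": "move_tool", "kwargs": {"steps": [[[-0.0475, 0.0313, -0.0025, 0, 0, 0], [-0.0475, 0.0313, -0.0025, 0, 0, 0], [-0.0475, 0.0313, -0.0025, 0, 0, 0], [-0.0475, 0.0313, -0.0025, 0, 0, 0], [-0.0475, 0.0313, -0.0025, 0, 0, 0], [-0.0475, 0.0313, -0.0025, 0, 0, 0], [-0.0475, 0.0313, -0.0025, 0, 0, 0], [-0.0475, 0.0313, -0.0025, 0, 0, 0], [-0.0475, 0.0313, -0.0025, 0, 0, 0], [-0.0475, 0.0313, -0.0025, 0, 0, 0], [-0.0475, 0.0313, -0.0025, 0, 0, 0], [-0.0475, 0.0313, -0.0025, 0, 0, 0], [-0.0475, 0.0313, -0.0025, 0, 0, 0], [0, 0, 0, 0, 0, 0], [0, 0, 0, 0, 0, 0]]], "aperture": 0.08}}

```text
time_s: 1.65
eef_pos: [0.5719, -0.0831, 0.2478]
tcp_rot: [-0.199, 0.98, 0.0, -0.001]
ft_force: [0.6, 0.2, -0.4]
grip_width: 0.0803
grasp_force: 0.0
```

Run:
```python
from h import *
im=imaging.get_image("wrist"); cv2.imwrite("pics/w1.png",im[:,:,::-1])
C=cam("wrist");print(C[1],ctrl.get_obs()["tcp_rot"],ctrl.get_obs()["joint_positions"])
np.savez("w1.npz",K=C[0],p=C[1],A=C[2])
```

```text
[ 0.5004 -0.114   0.41  ] [-0.1988  0.98    0.0001 -0.0007] [ 0.1344  0.2878 -0.0701 -0.0001 -1.2143 -1.305 ]
```

View pics/w1.png

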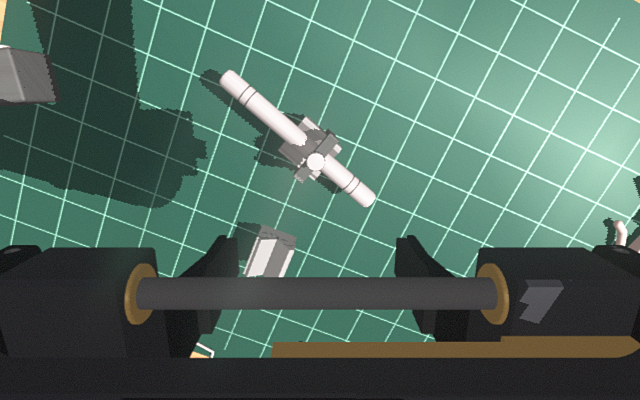

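Wrist view: bar from (228,78) to (368,200), clamp screw top at (316,161), plain block partly behind the gripper at (270,250), vee roughly along world x. I'll fit the bar axis and move the camera so the plain block is in clear view.

Add to h.py:
```python
def mask(im):  # not green: low saturation, bright enough
    h=cv2.cvtColor(im,cv2.COLOR_RGB2HSV); return ((h[...,1]<60)&(h[...,2]>75)).astype(np.uint8)*255
```

Run:
```python
from h import *
f=np.load("w1.npz");C=(f["K"],f["p"],f["A"])
im=cv2.imread("pics/w1.png")[:,:,::-1].copy()
m=mask(im)
poly=np.zeros_like(m); cv2.fillPoly(poly,[np.array([[205,75],[235,55],[300,110],[280,140]])],255); a=m&poly
poly[:]=0; cv2.fillPoly(poly,[np.array([[350,165],[395,200],[365,225],[325,182]])],255); b=m&poly
pts=[]
for q in (a,b):
    p=cv2.findNonZero(q)[:,0,:].astype(np.float32); r=cv2.minAreaRect(p); print(r,len(p)); pts.append(p)
    l=cv2.fitLine(p,cv2.DIST_L2,0,.01,.01).ravel(); d=l[:2]; t=(p-l[2:])@d; n=np.array([-d[1],d[0]]);s=(p-l[2:])@n
    c=l[2:]+n*(s.min()+s.max())/2
    for k in (t.min(),t.max()): print(c+d*k, onz(C,c+d*k,.045))
print("screw",onz(C,(316,161),.091))
crop=np.dstack([im[40:300,190:420,::-1]]);cv2.imwrite("pics/c1.png",np.hstack([cv2.resize(crop,None,fx=2,fy=2),cv2.resize(cv2.cvtColor(m[40:300,190:420],cv2.COLOR_GRAY2BGR),None,fx=1.4,fy=2)]))
```

```text
((253.7808380126953, 102.95011138916016), (85.75816345214844, 30.230077743530273), 34.93093490600586) 1809
[222.9837  72.6253] [ 0.5131 -0.2082  0.045 ]
[289.5148 128.201 ] [ 0.5377 -0.1277  0.045 ]
((357.9024658203125, 193.12197875976562), (63.718894958496094, 24.363107681274414), 38.65980529785156) 876
[332.5403 173.2074] [ 0.5638 -0.0678  0.045 ]
[384.2785 211.6919] [0.5813 0.0022 0.045 ]
screw [ 0.5512 -0.0924  0.091 ]
```

Request:
{"fn": "move_tool", "kwargs": {"steps": [[[-0.025, -0.0125, 0, 0, 0, 0.0318], [-0.0375, -0.0125, 0, 0, 0, 0.0318], [-0.0375, -0.0125, 0, 0, 0, 0.0318], [-0.0375, 0, 0, 0, 0, 0.0318], [-0.0125, 0, 0, 0, 0, 0], [0, 0, 0, 0, 0, 0], [0, 0, 0, 0, 0, 0]]]}}

```text
time_s: 2.4
eef_pos: [0.696, -0.0882, 0.2483]
tcp_rot: [0.001, 1.0, -0.0, -0.001]
ft_force: [-1.3, -0.4, 0.7]
grip_width: 0.0801
grasp_force: 0.0
```

Run:
```python
from h import *
im=imaging.get_image("wrist"); cv2.imwrite("pics/w2.png",im[:,:,::-1])
C=cam("wrist");print(C[1],ctrl.get_obs()["tcp_rot"],ctrl.get_obs()["eef_pos"])
np.savez("w2.npz",K=C[0],p=C[1],A=C[2])
```

```text
[ 0.6188 -0.0882  0.4108] [ 0.0007  1.     -0.     -0.0003] [ 0.6959 -0.088   0.2488]
```

View pics/w2.png

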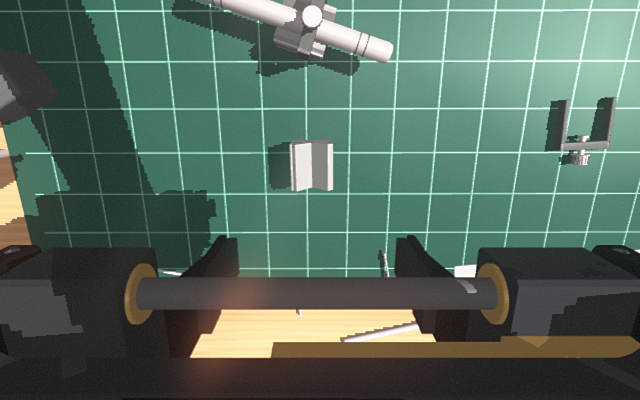

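Wrist view 2: plain block top spans about (291,141)–(334,191), its vee line nearly image-vertical (yaw ≈ 0); bar +x end at (390,50); spare clamp at (580,130).

Run:
```python
from h import *
f=np.load("w2.npz");C=(f["K"],f["p"],f["A"])
im=cv2.imread("pics/w2.png")[:,:,::-1].copy()
m=cv2.morphologyEx(mask(im),cv2.MORPH_OPEN,np.ones((7,7)))
cs,_=cv2.findContours(m[:240],cv2.RETR_EXTERNAL,cv2.CHAIN_APPROX_NONE)
for c in cs:
    r=cv2.minAreaRect(c)
    if cv2.contourArea(c)>300: print(r)
    if cv2.pointPolygonTest(c,(312.,165.),False)>0:
        B=cv2.boxPoints(r); W=np.array([onz(C,b,.048) for b in B]); print(B,W,W.mean(0))
        e=W[1:]-W[:-1];print(np.linalg.norm(e,axis=1),np.arctan2(e[:,1],e[:,0]))
```

```text
((311.2658386230469, 164.50730895996094), (50.31918716430664, 44.35334777832031), 88.21009063720703)
[[288.3141 140.0527]
 [332.6458 138.6673]
 [334.2176 188.9619]
 [289.8858 190.3473]] [[ 0.6598 -0.1169  0.048 ]
 [ 0.6585 -0.071   0.048 ]
 [ 0.7122 -0.0688  0.048 ]
 [ 0.7136 -0.1165  0.048 ]] [ 0.686  -0.0933  0.048 ]
[0.0459 0.0537 0.0478] [ 1.5993  0.0422 -1.5411]
((585.0, 149.5), (29.0, 48.0), 90.0)
((601.5, 58.5), (33.0, 29.0), 90.0)
((300.4643249511719, 26.94955062866211), (186.61952209472656, 57.45425796508789), 4.5377726554870605)
```

To row units: 0.045 m is 0.0563, 0.008 m is 0.01, -0.02 rad is -0.0064.

Request:
{"fn": "move_tool", "kwargs": {"steps": [[[0.01, -0.0063, 0.05, 0, 0, -0.0064], [0, 0, 0.0563, 0, 0, 0], [0, 0, 0.0563, 0, 0, 0], [0, 0, 0.0563, 0, 0, 0], [0, 0, 0.0438, 0, 0, 0], [0, 0, 0.02, 0, 0, 0], [0, 0, 0.0125, 0, 0, 0], [0, 0, 0, 0, 0, 0], [0, 0, 0, 0, 0, 0]]]}}

```text
time_s: 3.35
eef_pos: [0.6904, -0.0921, 0.0148]
tcp_rot: [-0.01, 1.0, -0.0, 0.002]
ft_force: [-0.6, 1.4, -0.1]
grip_width: 0.0801
grasp_force: 0.0
```

Request:
{"fn": "move_tool", "kwargs": {"steps": [[[0, 0, 0, 0, 0, 0], [0, 0, 0, 0, 0, 0], [0, 0, 0, 0, 0, 0], [0, 0, 0, 0, 0, 0], [0, 0, 0, 0, 0, 0], [0, 0, 0, 0, 0, 0]]], "aperture": 0.03, "clamp_n": 40}}

```text
time_s: 3.95
eef_pos: [0.689, -0.0924, 0.0127]
tcp_rot: [-0.01, 1.0, -0.0, 0.0]
ft_force: [0.2, -1.7, 1.5]
grip_width: 0.0444
grasp_force: 40.0
```

Add to h.py:
```python
def axisline(im,C,poly,z=.045):
    m=cv2.morphologyEx(mask(im),cv2.MORPH_OPEN,np.ones((7,7)))
    q=np.zeros_like(m); cv2.fillPoly(q,[np.array(poly)],255); m=m&q
    n,l,st,_=cv2.connectedComponentsWithStats(m); k=1+np.argmax(st[1:,4]); m=(l==k).astype(np.uint8)
    p=cv2.findNonZero(m)[:,0,:].astype(np.float32)
    L=cv2.fitLine(p,cv2.DIST_L2,0,.01,.01).ravel(); d=L[:2]; t=(p-L[2:])@d; n=np.array([-d[1],d[0]]); s=(p-L[2:])@n
    ts=np.linspace(t.min()+4,t.max()-4,9); c=[]
    for a,b in zip(ts[:-1],ts[1:]):
        k=(t>=a)&(t<b); c.append(((a+b)/2,(s[k].min()+s[k].max())/2,np.ptp(s[k])))
    c=np.array(c); print("widths",c[:,2].round(1)); f=np.polyfit(c[:,0],c[:,1],1)
    uv=[L[2:]+d*T+n*np.polyval(f,T) for T in (t.min(),t.max())]
    W=np.array([onz(C,u,z) for u in uv]); return np.array(uv),W
```

Run:
```python
from h import *
f=np.load("w1.npz");C=(f["K"],f["p"],f["A"])
im=cv2.imread("pics/w1.png")[:,:,::-1].copy()
P=[]
for poly in ([[205,75],[235,55],[303,110],[280,140]],[[350,165],[395,200],[365,225],[325,182]]):
    uv,W=axisline(im,C,poly); print(uv,W); P.append(W)
P=np.array(P).reshape(-1,3); a,b=P[0],P[-1]; d=b-a; print(np.linalg.norm(d),np.arctan2(d[1],d[0])); d/=np.linalg.norm(d); n=[-d[1],d[0],0]
print((P-a)@n,(P-a)@d)
# block corners seen in 2nd view and screw
s=onz(C,(316,161),.091); print("screw",s,(s-a)@d,(s-a)@n)
```

```text
widths [21.1 21.3 20.8 20.7 20.4 20.5 20.6 21.3]
[[221.7058  74.1741]
 [288.1698 130.7807]] [[ 0.5149 -0.2089  0.045 ]
 [ 0.5407 -0.128   0.045 ]]
widths [19.4 19.5 19.2 19.  18.9 18.9 18.8 18.6]
[[335.0655 171.3514]
 [372.4324 202.7158]] [[ 0.5609 -0.0662  0.045 ]
 [ 0.577  -0.0143  0.045 ]]
0.20425896792737416 1.2618679299864508
[ 0.      0.0001 -0.0004 -0.    ] [0.     0.0849 0.15   0.2043]
screw [ 0.5512 -0.0924  0.091 ] 0.12205536679080284 0.0008507009409505911
```

To row units: -0.045 m is -0.0563, 0.042 m is 0.0525, -0.148 rad is -0.0471.

Request:
{"fn": "move_tool", "kwargs": {"steps": [[[0, 0, -0.025, 0, 0, 0], [0, 0, -0.0563, 0, 0, 0], [0, 0, -0.0563, 0, 0, 0], [0, 0, -0.0563, 0, 0, 0], [0, 0, -0.0563, 0, 0, 0], [0.0375, 0.025, -0.0438, 0, 0, 0], [0.0525, 0.0325, 0, 0, 0, 0], [0.0525, 0.0325, 0, 0, 0, 0], [0, 0, 0, 0, 0, -0.0471], [0, 0, 0, 0, 0, -0.0471], [0, 0, 0, 0, 0, -0.0471], [0, 0, 0, 0, 0, -0.0471], [0, 0, 0, 0, 0, -0.0471], [0, 0, 0, 0, 0, -0.0471], [0, 0, 0, 0, 0, -0.0471], [0, 0, 0, 0, 0, -0.0471], [0, 0, 0, 0, 0, -0.0185], [0, 0, 0, 0, 0, 0], [0, 0, 0, 0, 0, 0], [0, 0, 0, 0, 0, 0]]]}}

```text
time_s: 5.95
eef_pos: [0.5732, -0.0223, 0.2464]
tcp_rot: [-0.589, 0.808, 0.001, -0.001]
ft_force: [-0.3, 0.1, -7.4]
grip_width: 0.0447
grasp_force: 40.0
```

Run:
```python
from h import *
im=imaging.get_image("wrist"); cv2.imwrite("pics/w3.png",im[:,:,::-1])
C=cam("wrist");o=ctrl.get_obs();A=R.from_quat(o["tcp_rot"]).as_matrix();print(o["eef_pos"],A,o["ft_force"],o["joint_positions"])
np.savez("w3.npz",K=C[0],p=C[1],A=C[2])
```

```text
[ 0.5733 -0.0223  0.2467] [[-0.3049 -0.9524 -0.0015]
 [-0.9524  0.3049  0.0002]
 [ 0.0003  0.0015 -1.    ]] [-0.0832  0.115  -7.5823] [ 0.2431  0.2822 -0.0813 -0.0005 -1.2088 -0.5527]
```

View pics/w3.png

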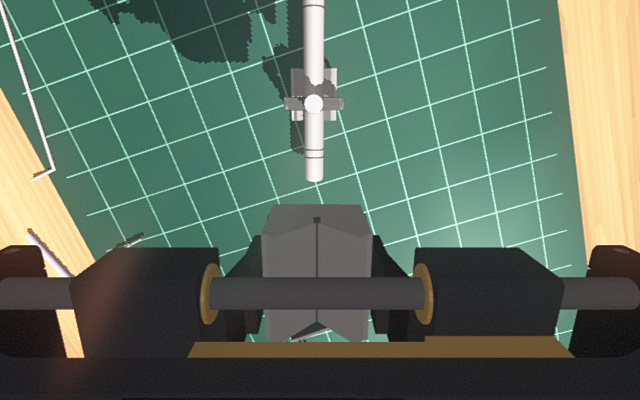

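Wrist view 3: held block upright with its vee root at column ≈317, parallel to the bar (columns ≈313–314, near end at row ≈182); clamped block's top spans rows ≈68–122, screw at (313,103).

Run:
```python
from h import *
f=np.load("w3.npz");C=(f["K"],f["p"],f["A"])
im=cv2.imread("pics/w3.png")[:,:,::-1].copy()
uv,W=axisline(im,C,[[295,122],[333,122],[333,195],[295,195]]); print(uv,W)
uv2,W2=axisline(im,C,[[295,-10],[333,-10],[333,65],[295,65]]); print(uv2,W2)
P=np.vstack([W,W2]); P=P[np.argsort(P[:,1])]; d=P[-1]-P[0]; print("yaw",np.arctan2(d[1],d[0])); d/=np.linalg.norm(d); n=np.array([-d[1],d[0],0])
T=np.array([.5733,-.0223,0]); print("TCP offset lateral",[(T-p)@n for p in P])
# along: bar +end, screw, near/far block edges in frame of TCP along d
for nm,p,z in (("screw",(313,103),.091),("near top edge",(300,121),.048),("far top edge",(296,69),.048)):
    q=onz(C,p,z); print(nm,(q-T)@d)
print("bar end",(P[-1]-T)@d)
# held block: upper face near edge z=TCP+.035, rows 220ish at column 317
g=C; 
for p in ((317,219),(317,240)): 
    q=onz(C,p,.2464+.019+.0);print("held",(q-T)@d,(q-T)@n)
crop=im[40:260,220:400,::-1];cv2.imwrite("pics/c3.png",cv2.resize(crop,None,fx=2.7,fy=2.7,interpolation=cv2.INTER_CUBIC))
```

```text
widths [24.5 28.6 28.6 28.5 22.1 19.6 19.6 19.4]
[[308.2246 121.4389]
 [314.4991 181.4058]] [[ 0.5636 -0.0761  0.045 ]
 [ 0.5768 -0.0143  0.045 ]]
widths [22. 21. 22. 21. 20. 20. 20. 21.]
[[313.1621  -0.015 ]
 [313.2134  65.0145]] [[ 0.5246 -0.18    0.045 ]
 [ 0.5421 -0.126   0.045 ]]
yaw 1.265641890410898
TCP offset lateral [np.float64(0.0009521668158344529), np.float64(0.0013712169885128703), np.float64(0.006916318185825162), np.float64(0.0009521668158344455)]
screw -0.07298231533716325
near top edge -0.05493216152436097
far top edge -0.104447617288829
bar end 0.00869508991547661
held -0.02640705744966577 0.0009779015745935453
held -0.01653104568769934 0.0009268186584709326
```

View pics/c3.png

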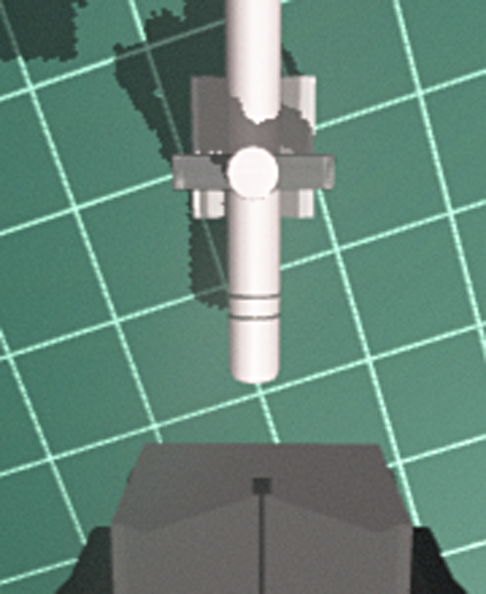

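To row units: 0.045 m is 0.0563, 0.03 m is 0.0375.

Request:
{"fn": "move_tool", "kwargs": {"steps": [[[-0.0313, -0.0019, 0, 0, 0, 0], [-0.0313, 0, 0, 0, 0, 0], [0, 0, 0, 0, 0, 0], [0, 0, 0.0563, 0, 0, 0], [0, 0, 0.0563, 0, 0, 0], [0, 0, 0.0563, 0, 0, 0], [0, 0, 0.0563, 0, 0, 0], [0, 0, 0.0375, 0, 0, 0], [0, 0, 0.0188, 0, 0, 0], [0, 0, 0.005, 0, 0, 0], [0, 0, 0, 0, 0, 0], [0, 0, 0, 0, 0, 0], [0, 0, 0, 0, 0, 0]]]}}

```text
time_s: 7.3
eef_pos: [0.5916, 0.0251, 0.02]
tcp_rot: [-0.59, 0.807, -0.001, 0.002]
ft_force: [-0.7, 0.0, -7.8]
grip_width: 0.045
grasp_force: 40.0
```

To row units: 0.005 m is 0.0063.

Request:
{"fn": "move_tool", "kwargs": {"steps": [[[0, 0, 0.0063, 0, 0, 0], [0, 0, 0, 0, 0, 0], [0, 0, 0, 0, 0, 0], [0, 0, 0, 0, 0, 0]]]}}

```text
time_s: 7.7
eef_pos: [0.5905, 0.0248, 0.0135]
tcp_rot: [-0.59, 0.807, -0.0, 0.0]
ft_force: [-0.5, 0.4, -7.5]
grip_width: 0.0452
grasp_force: 40.0
```

Run:
```python
from h import *
P=[]
for i in range(5): imaging.get_image("side"); o=ctrl.get_obs(); P.append(o["eef_pos"])
p=np.mean(P,0);print(p,R.from_quat(o["tcp_rot"]).as_matrix(),o["ft_force"])
d=np.array([np.cos(1.2645),np.sin(1.2645)]);n=np.array([-d[1],d[0]])
a=np.array([.5768,-.0143]); print("lat",(p[:2]-a)@n,"along from clamped",(p[:2]-np.array([.5733,-.0223]))@d+.080)
```

```text
[0.5905 0.0248 0.0134] [[-0.3041 -0.9526  0.0001]
 [-0.9526  0.3041  0.    ]
 [-0.     -0.0001 -1.    ]] [ 0.2593 -0.0592 -7.5594]
lat -0.0012218355101931977 along from clamped 0.13010847590282448
```

To row units: 0.001 m is 0.0013.

Request:
{"fn": "move_tool", "kwargs": {"steps": [[[0, 0, 0.0013, 0, 0, 0], [0, 0, 0, 0, 0, 0], [0, 0, 0, 0, 0, 0]]]}}

```text
time_s: 8.25
eef_pos: [0.5906, 0.0249, 0.0127]
tcp_rot: [-0.59, 0.807, -0.0, 0.0]
ft_force: [-0.4, 0.4, -5.0]
grip_width: 0.0444
grasp_force: 40.0
```

Request:
{"fn": "move_tool", "kwargs": {"steps": [[[0, 0, 0, 0, 0, 0], [0, 0, 0, 0, 0, 0], [0, 0, 0, 0, 0, 0], [0, 0, 0, 0, 0, 0], [0, 0, -0.025, 0, 0, 0], [0, 0, -0.0563, 0, 0, 0], [0, 0, -0.0563, 0, 0, 0], [0, 0, -0.0563, 0, 0, 0], [0, 0, -0.0563, 0, 0, 0], [0.0375, 0, -0.0438, 0, 0, 0], [0.05, 0, -0.025, 0, 0, 0], [0.05, 0, 0, 0, 0, 0], [0, 0, 0, 0, 0, 0], [0, 0, 0, 0, 0, 0], [0, 0, 0, 0, 0, 0]]], "aperture": 0.075}}

```text
time_s: 9.75
eef_pos: [0.557, -0.0796, 0.2672]
tcp_rot: [-0.59, 0.807, 0.0, -0.0]
ft_force: [-0.0, 0.4, -0.0]
grip_width: 0.0751
grasp_force: 0.0
```

Run:
```python
from h import *
im=imaging.get_image("wrist"); cv2.imwrite("pics/w4.png",im[:,:,::-1])
C=cam("wrist");o=ctrl.get_obs();print(o["eef_pos"])
np.savez("w4.npz",K=C[0],p=C[1],A=C[2])
cv2.imwrite("pics/w4c.png",cv2.resize(im[0:260,180:460,::-1],None,fx=2.2,fy=2.2,interpolation=cv2.INTER_CUBIC))
```

```text
[ 0.5571 -0.0793  0.2671]
```

View pics/w4c.png

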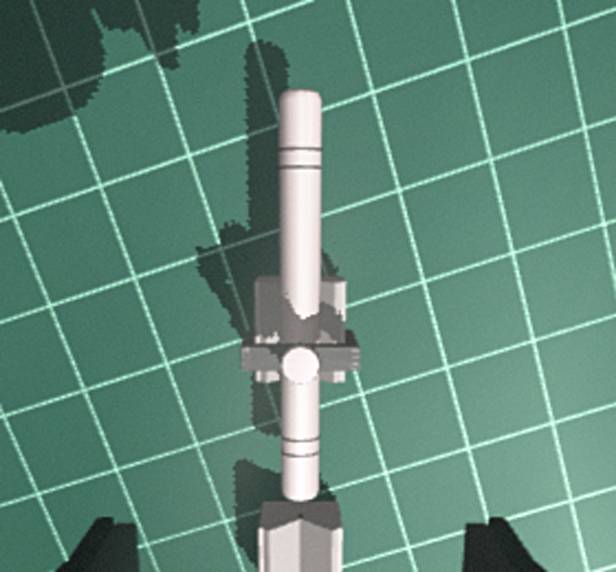

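Bar, clamped block and placed block are all centred on the same column (≈300 in the crop); bar -x end at crop (300,90), +x end at (300,498), plain block's near top edge around row 520.

Run:
```python
from h import *
f=np.load("w4.npz");C=(f["K"],f["p"],f["A"]); k=lambda u,v:(180+u/2.2,v/2.2)
d=np.array([np.cos(1.2645),np.sin(1.2645),0]);n=np.array([-d[1],d[0],0]); T=np.array([.5571,-.0793,0])
for nm,u,v,z in (("bar-",300,90,.045),("bar+",300,498,.045),("cl far",300,278,.048),("cl near",300,382,.048),("screw",300,365,.091),("plain base",300,503,.003),("plain top L",258,530,.048),("plain top R",342,530,.048),("cl L",255,300,.048),("cl R",345,300,.048)):
    q=onz(C,k(u,v),z)-T; print(nm,q@d*1e3,q@n*1e3)
q=onz(C,k(300,90),.045);o=ctrl.get_obs();A=R.from_quat(o["tcp_rot"]).as_matrix();print("bar- end in tool",A.T@(q-o["eef_pos"]))
```

```text
bar- -132.8618159268512 1.2638380238596605
bar+ 67.8495587797645 0.71051915030685
cl far -47.90749392599223 1.0253321234786859
cl near 3.9360280114859862 0.8824104818856444
screw -12.96157848334389 0.8672918338104492
plain base 86.86415486576513 0.7183667800149742
plain top L 84.97288275667536 -21.916996390452006
plain top R 85.12313231159652 23.23764700478203
cl L -37.3315410096704 -21.18021212381999
cl R -37.20016530123399 23.17514278860221
bar- end in tool [0.1328 0.001  0.2221]
```

To row units: 0.045 m is 0.0563, 0.04 m is 0.05.

Request:
{"fn": "move_tool", "kwargs": {"steps": [[[0.05, 0.0013, 0, 0, 0, 0], [0.0563, 0, 0, 0, 0, 0], [0.0563, 0, 0, 0, 0, 0], [0.0438, 0, 0, 0, 0, 0], [0, 0, 0, 0, 0, 0], [0, 0, 0.0563, 0, 0, 0], [0, 0, 0.0563, 0, 0, 0], [0, 0, 0.0563, 0, 0, 0], [0, 0, 0.0563, 0, 0, 0], [0, 0, 0.0438, 0, 0, 0], [0, 0, 0.0175, 0, 0, 0], [0, 0, 0, 0, 0, 0], [0, 0, 0, 0, 0, 0], [0, 0, 0, 0, 0, 0]]], "aperture": 0, "clamp_n": 20}}

```text
time_s: 11.2
eef_pos: [0.5073, -0.2366, 0.0397]
tcp_rot: [-0.59, 0.807, -0.001, 0.001]
ft_force: [-0.6, 0.1, 0.3]
grip_width: 0.0004
grasp_force: 0.0
```

Run:
```python
from h import *
im=imaging.get_image("side"); o=ctrl.get_obs(); d=np.array([np.cos(1.2645),np.sin(1.2645),0]);n=np.array([-d[1],d[0],0]); q=o["eef_pos"]-np.array([.5571,-.0793,0]);print(q@d,q@n,q[2],o["grip_width"])
cv2.imwrite("pics/s5.png",cv2.resize(im[110:260,220:460,::-1],None,fx=3,fy=3))
```

```text
-0.1651496337414376 0.00017693858517574268 0.03982669753071377 0.0007796451328613107
```

View pics/s5.png

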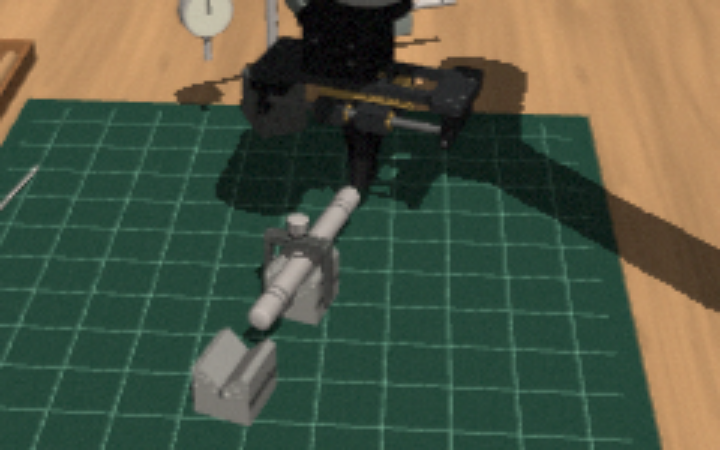

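The closed fingers (crop (362,180)) stand just behind the bar's far end (350,192); the near end (262,318) points into the plain block's vee (235,360). I start pushing.

To row units: -0.006 m is -0.0075, 0.0005 m is 0.0006.

Request:
{"fn": "move_tool", "kwargs": {"steps": [[[-0.0075, 0.0006, 0, 0, 0, 0], [-0.0075, 0, 0, 0, 0, 0], [-0.0075, 0, 0, 0, 0, 0], [-0.0075, 0, 0, 0, 0, 0], [-0.0075, 0, 0, 0, 0, 0], [-0.0075, 0, 0, 0, 0, 0], [-0.0075, 0, 0, 0, 0, 0], [-0.0075, 0, 0, 0, 0, 0], [-0.0075, 0, 0, 0, 0, 0], [-0.0075, 0, 0, 0, 0, 0]]]}}

```text
time_s: 12.25
eef_pos: [0.5237, -0.1792, 0.0385]
tcp_rot: [-0.59, 0.808, -0.0, -0.0]
ft_force: [-1.1, -5.3, 1.7]
grip_width: 0.0005
grasp_force: 2.3
```

To row units: -0.006 m is -0.0075, -0.005 m is -0.0063.

Request:
{"fn": "move_tool", "kwargs": {"steps": [[[-0.0075, 0, 0, 0, 0, 0], [-0.0075, 0, 0, 0, 0, 0], [-0.0075, 0, 0, 0, 0, 0], [-0.0075, 0, 0, 0, 0, 0], [-0.0075, 0, 0, 0, 0, 0], [-0.0063, 0, 0, 0, 0, 0], [-0.0038, 0, 0, 0, 0, 0], [0, 0, 0, 0, 0, 0], [0, 0, 0, 0, 0, 0]]]}}

```text
time_s: 13.15
eef_pos: [0.5354, -0.1429, 0.0383]
tcp_rot: [-0.59, 0.807, 0.0, 0.0]
ft_force: [0.2, -2.0, 1.2]
grip_width: 0.0004
grasp_force: 0.7
```

Request:
{"fn": "move_tool", "kwargs": {"steps": [[[0.0125, 0, 0, 0, 0, 0], [0.05, 0, 0, 0, 0, 0], [0.05, 0, 0, 0, 0, 0], [0, 0, -0.0563, 0, 0, 0], [0, 0, -0.0563, 0, 0, 0], [0, 0, -0.0563, 0, 0, 0], [-0.0125, 0, -0.0563, 0, 0, 0], [-0.05, 0, -0.0563, 0, 0, 0], [-0.0563, 0, -0.0125, 0, 0, 0], [-0.0563, 0, 0, 0, 0, 0], [0, 0, 0, 0, 0, 0], [0, 0, 0, 0, 0, 0], [0, 0, 0, 0, 0, 0]]], "aperture": 0.087}}

```text
time_s: 14.45
eef_pos: [0.5478, -0.1027, 0.2653]
tcp_rot: [-0.59, 0.808, 0.0, -0.0]
ft_force: [-0.2, 0.2, 0.1]
grip_width: 0.0859
grasp_force: 0.0
```

Run:
```python
from h import *
im=imaging.get_image("wrist");C=cam("wrist");o=ctrl.get_obs();print(o["eef_pos"])
np.savez("w6.npz",K=C[0],p=C[1],A=C[2])
s=imaging.get_image("side")
a=cv2.resize(im[0:250,200:430,::-1],(414,450)); b=cv2.resize(s[150:240,260:335,::-1],(375,450))
cv2.imwrite("pics/f6.png",np.hstack([a,b]))
```

```text
[ 0.5478 -0.1031  0.2653]
```

View pics/f6.png

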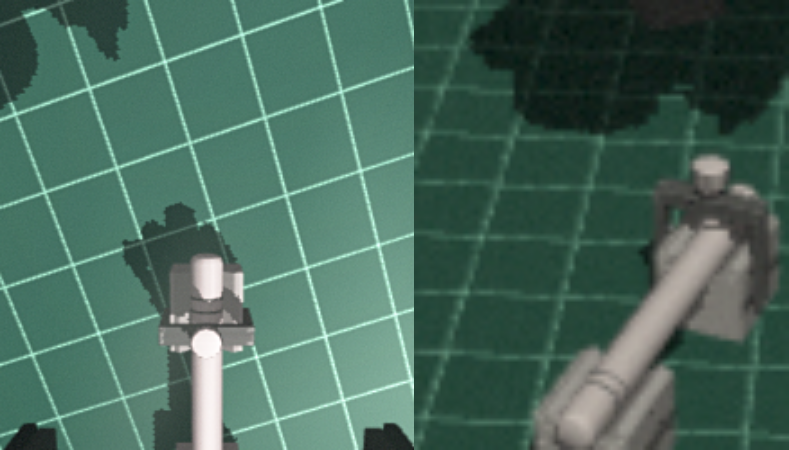

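The bar now lies in both vees (left: its rear end at crop (206,257), just past the clamped block's rear edge; right: front end (580,425) in the plain vee). I check the numbers from a view over the gap.

To row units: -0.045 m is -0.0563, -0.03 m is -0.0375.

Request:
{"fn": "move_tool", "kwargs": {"steps": [[[-0.0563, 0, 0, 0, 0, 0], [-0.0563, 0, 0, 0, 0, 0], [-0.0375, 0, 0, 0, 0, 0], [0, 0, -0.0375, 0, 0, 0], [0, 0, 0, 0, 0, 0], [0, 0, 0, 0, 0, 0], [0, 0, 0, 0, 0, 0]]]}}

```text
time_s: 15.25
eef_pos: [0.5841, 0.0112, 0.2949]
tcp_rot: [-0.589, 0.808, 0.001, -0.001]
ft_force: [-1.1, 0.5, 0.1]
grip_width: 0.087
grasp_force: 0.0
```

Run:
```python
from h import *
f=np.load("w6.npz");C=(f["K"],f["p"],f["A"])
q=onz(C,(200+206/1.8,257/1.8),.047);e=onz(C,(200+180/1.8,264/1.8),.048);d=np.array([np.cos(1.2645),np.sin(1.2645),0]);print("bar rear vs block origin mm",((q-e)@d-.025)*1e3)
print("clamped far edge along (was -47.9)",(e-[.5571,-.0793,0])@d*1e3)
im=imaging.get_image("wrist");C=cam("wrist");np.savez("w7.npz",K=C[0],p=C[1],A=C[2])
cv2.imwrite("pics/w7.png",cv2.resize(im[0:260,200:430,::-1],None,fx=2.2,fy=2.2)); print(ctrl.get_obs()["eef_pos"])
```

```text
bar rear vs block origin mm -29.003605592086515
clamped far edge along (was -47.9) -51.93243629818848
[0.5841 0.0112 0.2948]
```

View pics/w7.png

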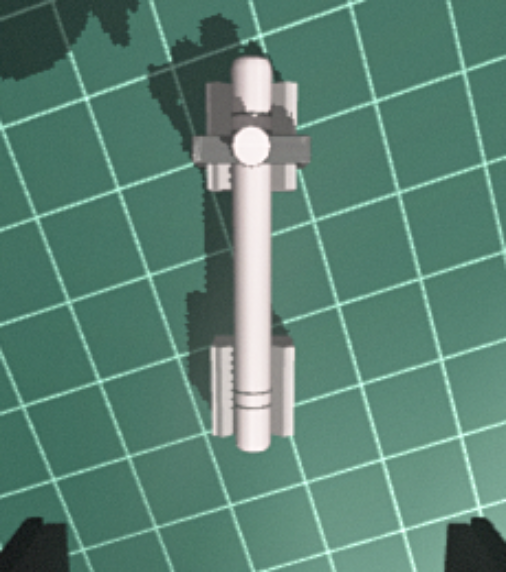

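Run:
```python
from h import *
f=np.load("w7.npz");C=(f["K"],f["p"],f["A"]); k=lambda u,v:(200+u/2.2,v/2.2)
d=np.array([np.cos(1.2645),np.sin(1.2645),0]);n=np.array([-d[1],d[0],0]); T=np.array([.5571,-.0793,0])
for nm,u,v,z in (("bar-",252,57,.045),("bar+",253,450,.045),("cl far L",207,83,.048),("cl far R",298,83,.048),("cl near L",207,190,.048),("cl near R",297,190,.048),("pl near L",213,346,.048),("pl near R",295,346,.048),("pl far L",213,436,.048),("pl far R",293,436,.048)):
    q=onz(C,k(u,v),z)-T; print(nm,q@d*1e3,q@n*1e3)
print(ctrl.get_obs()["qd"])
```

```text
bar- -57.49204933165718 1.6287958131089193
bar+ 143.77029254591483 0.8492132857980117
cl far L -45.46061929820847 -20.50652741869141
cl far R -45.24074117764535 24.112230971148236
cl near L 4.445343126100654 -21.65896753990173
cl near R 4.6843319815625195 24.1086351644439
pl near L 84.24721370086252 -20.276317026180898
pl near R 84.498142658822 23.811371364931713
pl far L 134.5756570057573 -21.328326346952622
pl far R 134.84200993269914 23.15325409133177
[ 0.0032  0.0004  0.002   0.0018 -0.0009  0.0003]
```

The blocks are 130 mm apart and in line. The bar's middle is about 64 mm from the clamped block and 66 mm from the plain one. Handing in.

```bash
python3 -c "
from rig import ctrl, imaging
print(ctrl.job_done())"
```

```text
the job is handed in; nothing more can be done
None
```

I handed the job in at about 15 s; no verdict came back. In the last view the plain block stands in line with the clamped one at about 80 mm gap, and the bar lies in both vees with its middle about 64 and 66 mm from the two blocks.

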